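# Close a glass test cell and seat its stopper with a push gauge

### The arm

A 6-joint arm with a two-finger parallel gripper is mounted at the origin on a cart in front of the work surface, level with it; the furniture and walls round the work are solid. World frame = base frame: x ahead of the robot, y to its left, z up, the work surface at z = 0. Lengths are in m, angles in rad, forces in N, time in s.
With the tool pointing down it reaches from about 0.35 to 1 m from the base axis. Payload 7.1 kg.
Tool frame: the origin (TCP) lies midway between the tips of the shut fingers; the grasp point (between the pads) lies arm.tcp_to_grasp behind it (arm.tcp_to_grasp is the distance from the TCP to the grasp point, in m); z points along the fingers, y is the line along which they close (so a half turn about z gives the same grasp; the last joint's range is limited). The gripper opens to 85 mm and grips with 20 to 120 N. Pads are 22 mm wide; open, the fingers measure 114 mm over their backs; the gripper's body (76 mm by 85 mm) begins 54 mm behind the grasp point. The pads swing forward as they close: fully open they stand 13 mm farther back than shut.
Start: joints at [-1.184, 0.423, 1.63, -0, 1.089, -0.019], TCP at [0.247, -0.574, 0.231] pointing down, gripper open.
Joint ranges: [-3, 3], [-0.9, 2.11], [0.09, 2.58], [-1.31, 4.45], [0.11, 2.69], [-2.54, 2.54]. Speed limits (rad/s): [2.39, 2.39, 3.01, 3.14, 3.14, 3.14].

### API

Orientations are given as a rotation vector (axis times angle).
In Python, from workcell import arm gives the robot as it stands.
- The arm moves only by the tool servo_tool, never from a script. Its argument "steps" is a list of rows, each a list of 7 numbers: the closure, from 0 (fully open) to 1 (shut), then the shift along the tool's x, y, z in m, then the turn, a rotation vector about the tool's x, y, z in degrees. A call has 1 to 20 rows; each row shifts and turns the commanded pose from where the row before left it, along the tool's axes as they then stand; what a row does not reach is not made up. A row lasts 1/10 s, in which the tool goes at most 50 mm and 8.59 degrees, less where a joint would pass 70% of its speed; a pose out of reach is approached as far as the arm can. A call with a gripper value outside its range is refused whole. The fingers move at their own pace and stop on an object; "newtons" is the grip in N (left out, the last holds). Time passes only in rows, so rows that do not move let the fingers close. It gives the time, the measured TCP pose, the force, the opening and the grip force at its end, in the units of the state.
- arm.read_state(): the state, without advancing time (a new reading comes with each control period).
- arm.grab_frame(name): name is "scene" or "top"; returns a dict with "image" (480x640x3 uint8, red, green, blue), "z_map" (480x640 float32, m along the optical axis (not along the pixel's ray), 0 where there is no reading), "intrinsics" (3x3 intrinsics, pixels), "rvec" (rotation vector, rad) and "tvec" (3), from world to camera coordinates, as OpenCV has them. Camera axes: x right, y down, z forward; pixel columns grow to the right and rows downward; lengths in m; the calibration is good to about 2 mm. A picture is of the moment at which its call begins.
- arm.sign_off(): hands the job in; it is judged then, once.
The state is a dict: "time": time; "q": joint angles; "dq": joint speeds; "effort": joint torques, N m; "position": TCP position; "eef_rot": TCP orientation; "wrist_force": force on the tool from outside, world axes, zero at the start; "moment": the same for the moment, N m; "width": finger opening in m; "gripper_force": force on a finger pad.
Only numpy, scipy, OpenCV 4.12 (cv2) and the standard library are available. Lean on these libraries where they do the work, as an engineer would, in place of code of your own. Each camera call takes 0.05 s, during which the arm holds its last target. There are 200 camera calls.

### The job

Close the glass test cell: set the white tapered stopper into its neck, fully home, and let go of it. Then seat it with the blue push gauge: draw the gauge out of its leaning rest and hold it upright with its tip on the red dot in the middle of the stopper, pressing gently until the green band on its plunger is half inside the nose (the plunger about half-way in, never all the way), and finish while still holding it there like that; leave the other things on the table where they are.

Things in the scene. Friction and masses are not known exactly. Their poses are not given: they have to be found in the camera images.
- test_cell: clear glass jar, 80 mm wide, on a round aluminium foot (100 mm wide, a red and a black binding post on its -x side); it narrows to an open neck on top, 37 mm outside, 29 mm bore, straight, 19 mm long. Fixed. Origin: centre of the underside; z up
- neck_rim (a point): centre of the neck's mouth, level with its rim, 90 mm above the table; z up
- dish: shallow white round dish, 90 mm wide, fixed, floor 3 mm and rim 5.5 mm above the table; the stopper stands upright in it at the start. Origin: centre of the underside
- stopper: white stopper, about 50 g, standing upright. From its origin (centre of the underside) up: tapered plug 24 mm long, 17 mm wide at the bottom (chamfered to 20 mm) growing to 26 mm; flange 40 mm wide, z 24 to 30 mm, that rests on the neck's rim when home; round ribbed grip 26 mm wide (27 over the ribs), z 30 to 50 mm. z is its axis, up
- stopper_seat (a point): on the stopper's axis, level with the flange's underside; coincides with neck_rim when the stopper is home
- stopper_spot (a point): centre of the red dot (10 mm wide) in the middle of the stopper's flat top, 50 mm above the stopper's origin; it is 26 mm above the neck's rim when the stopper is home
- gauge_rest: fixed rest of the gauge: grey base plate 110 x 74 x 8 mm with two aluminium cheeks and a black rectangular socket that leans 15 degrees from vertical towards the base plate's -x side. Origin: centre of the underside; x along the long side of the plate
- push_gauge: push gauge, about 0.1 kg, standing loosely in the rest, leaning about 15 degrees (its play adds or takes a few) at the start. Blue flat housing, 28 mm (own x) by 22 mm (own y) by 95 mm; own z is its long axis, from tip to top end. Origin: on the axis at the housing's lower end (not the tip). A cap stands 6.5 mm above it; below are a conical nose 15 mm long and the plunger
- gauge_grip (a point): on the gauge's axis, 70 mm above its origin, where to grip it across the 22 mm flats (fingers closing along own y); axes as the gauge's. The lowest 30 mm of the housing sit in the rest's socket with 1.5 mm play all round: draw it out along its own axis
- gauge_tip (a point): centre of the flat steel tip (8 mm wide) at the plunger's end, on the gauge's axis; 45 mm below the gauge's origin with the plunger out (115 mm below gauge_grip); z is the gauge's axis
- plunger (a joint): how far the plunger is pushed into the nose, m: 0 fully out, 0.014 all the way in. A spring pushes it out with about 1 N at 0, 3.5 N at 0.007, 6 N at 0.014. A green band starts 4 mm and ends 10 mm from the nose when the plunger is out, then comes a red band: at 0.004 to 0.010 the nose's edge stands in the green band
- multimeter: bystander, to be left where it is: orange and black hand multimeter, 150x69x44 mm. Origin: centre of its underside
- caliper: bystander, to be left where it is: digital caliper lying flat, 73x220x17 mm. Origin: centre of its underside
- busbar: bystander, to be left where it is: copper busbar, 25x130x8 mm. Origin: centre of its underside
- tape_blue: bystander, to be left where it is: roll of blue tape, 62x62x18 mm. Origin: centre of its underside
- red_case: bystander, to be left where it is: flat red plastic case, 61x132x22 mm. Origin: centre of its underside
- tc_reel: bystander, to be left where it is: reel of blue thermocouple wire, 70x70x34 mm. Origin: centre of its underside
Mind the look-alikes: they are no part of the job. Leave any pink look-alike of the test_cell alone.

How it is judged:
On the way:
1. the stopper stands fully home in the neck, let go, while the gauge is still in its rest (horizontal distance between stopper_seat and neck_rim below 0.0035 m and z of stopper_seat in the frame of neck_rim between -0.0025 and 0.0025 m and angle between stopper's own z axis and vertical below 0.08 rad and contact force between the fingers and stopper below 0.1 N and distance of push_gauge from where it was at the start of the episode below 0.015 m), for 0.2 s.
At the end, for the whole second after the job is handed in: Stopper home (flange within 2.5 mm of the rim, 3.5 mm off axis, 0.08 rad of upright), fingers off it; the fingers hold the gauge still, upright within 0.12 rad, clear of the jar, tip within 5 mm of the red dot's centre, pressing on the stopper with 0.8 to 12 N, plunger 4 to 10 mm in (horizontal distance between stopper_seat and neck_rim below 0.0035 m and z of stopper_seat in the frame of neck_rim between -0.0025 and 0.0025 m and angle between stopper's own z axis and vertical below 0.08 rad and contact force between the fingers and stopper below 0.1 N and distance between gauge_tip and stopper_spot below 0.005 m and angle between push_gauge's own z axis and vertical below 0.12 rad and value of joint plunger between 0.004 and 0.01 m and contact force between push_gauge and stopper between 0.8 and 12 N and contact force between the fingers and push_gauge above 2 N and contact force between push_gauge and test_cell below 0.1 N and linear speed of push_gauge below 0.01 m/s); the arm keeps its last pose, push and grip.
It fails at once if the gauge's plunger is pushed all the way in (value of joint plunger above 0.0135 m).
It fails at once if another thing on the table is pushed away by more than 15 mm (distance of any of multimeter, caliper, busbar, tape_blue, red_case, tc_reel from where it was at the start of the episode above 0.015 m).
It also fails if it takes over 64 s, if anything falls off the work surface, if the arm or the gripper's body presses on something with over 40 N, if the wrist force passes 120 N, or if a joint passes its speed limit or range.

## Working session

There is one attempt and no reset: what is moved stays moved. The work goes in short steps, Python scripts to look and compute and a tool call to move; the robot and the scene stay as the last step left them, time stands still between calls to the robot, and variables do not carry over. Pictures are saved under pics/ and viewed, at most 10 in all, crops included, and the job is handed in when it is done.

Besides the shell and the picture viewer there is one more tool, called after "Request:" as name([rows], argument=value, ...), one row to a line, values as JSON. servo_tool: Moves the arm, as the interface text tells. Its arguments: {"type":"object","properties":{"steps":{"type":"array"},"newtons":{"type":"number"}},"required":["steps"]}

```bash
mkdir -p pics; cat > h.py <<'E'
import numpy as np, cv2
from workcell import arm
def grab(n):
    f=arm.grab_frame(n); R=cv2.Rodrigues(np.array(f["rvec"],float))[0]; t=np.array(f["tvec"],float).ravel()
    f["R"],f["t"],f["C"]=R,t,-R.T@t; return f
def save(f,p,crop=None,s=1):
    im=f["image"][:,:,::-1]
    if crop: im=im[crop[1]:crop[3],crop[0]:crop[2]]
    cv2.imwrite(p,cv2.resize(im,None,fx=s,fy=s,interpolation=cv2.INTER_CUBIC))
def ray(f,u,v):
    d=f["R"].T@(np.linalg.inv(f["intrinsics"])@[u,v,1]); return f["C"],d
def plane(f,u,v,z):
    C,d=ray(f,u,v); return C+d*(z-C[2])/d[2]
def depth(f,u,v):
    C,d=ray(f,u,v); return C+d*f["z_map"][int(round(v)),int(round(u))]
def cloud(f):
    v,u=np.mgrid[:480,:640]; K=np.array(f["intrinsics"]); z=f["z_map"]
    p=np.stack([(u-K[0,2])/K[0,0]*z,(v-K[1,2])/K[1,1]*z,z],-1)
    return (p-f["t"])@f["R"]
def two(f,a,g,b):
    C1,d1=ray(f,*a);C2,d2=ray(g,*b)
    s=np.linalg.lstsq(np.c_[d1,-d2],C2-C1,rcond=None)[0]
    p,q=C1+s[0]*d1,C2+s[1]*d2; return (p+q)/2,np.linalg.norm(p-q)
E
python3 - <<'E'
from h import *
print(arm.read_state(),arm.tcp_to_grasp)
for n in("scene","top"):
    f=grab(n);save(f,f"pics/{n}.png");print(n,f["C"],f["R"][2],f["intrinsics"][0])
    np.save(f"{n}0.npy",f,allow_pickle=True)
E
```

```text
{'time': 0.0, 'q': array([-1.18399944e+00,  4.23869611e-01,  1.63072028e+00, -5.65010149e-07,
        1.08859430e+00, -1.89887574e-02]), 'dq': array([0.00198617, 0.00126079, 0.00012263, 0.00031432, 0.00111667,
       0.00117138]), 'effort': array([-2.29092278e-03, -5.57399011e+01, -2.81747282e+01, -2.86937893e-04,
        7.18133961e-03, -6.23730401e-07]), 'position': array([ 0.24652974, -0.57370916,  0.23051583]), 'eef_rot': array([-3.07561893e+00, -6.32727525e-01,  4.57712831e-04]), 'wrist_force': array([ 0.62818167, -0.71255293, -0.03209843]), 'moment': array([-0.01220019, -0.01893745,  0.01123413]), 'gripper_force': 0.0, 'width': 0.08532179554904308} 0.0187
scene [0.13926813 0.67146574 0.89065747] [ 0.35687709 -0.57654507 -0.73500648] [482.70057328   0.         321.376706  ]
top [0.34206967 0.0627761  1.73581148] [ 0.11984603  0.00995161 -0.99274261] [595.25725547   0.         333.48306557]
```

View pics/scene.png

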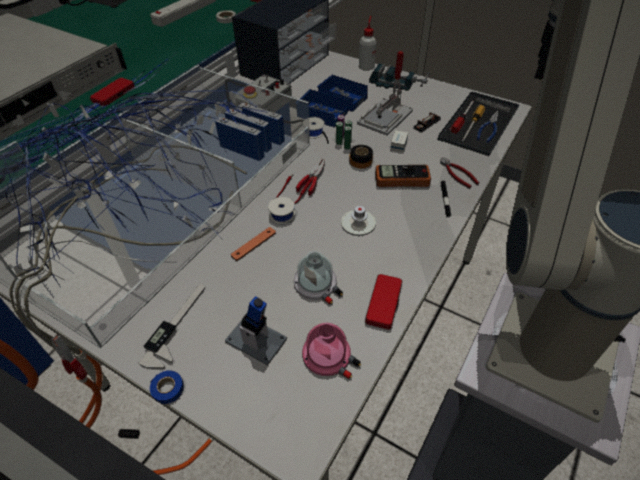

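View pics/top.png

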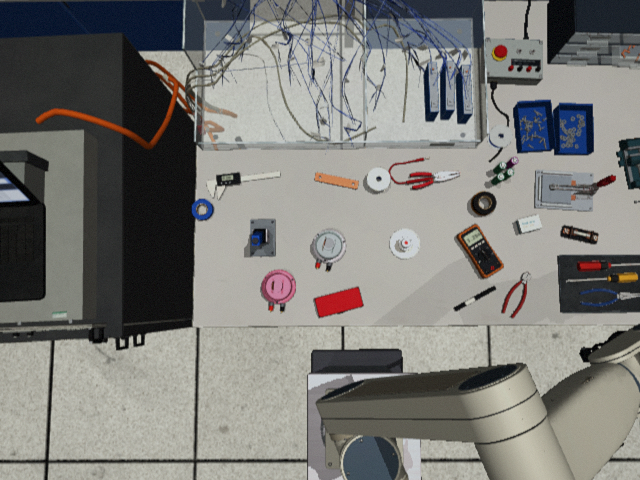

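Scene: stopper (360,213), cell (315,275), gauge (255,315), pink decoy (327,350). Top: stopper (404,243), cell (329,246), gauge (260,237), pink decoy (278,288). Zooming in with a montage, plus first measurements.

```bash
python3 - <<'E'
from h import *
F={n:np.load(f"{n}0.npy",allow_pickle=True).item() for n in("scene","top")}
B={"scene":[(330,185),(285,240),(222,285)],"top":[(375,215),(300,215),(235,205)]}
rows=[]
for n in B:
    rows.append(np.hstack([cv2.resize(F[n]["image"][y:y+65,x:x+65,::-1],(260,260),interpolation=cv2.INTER_CUBIC) for x,y in B[n]]))
cv2.imwrite("pics/m.png",np.vstack(rows))
for n,f in F.items():
    hsv=cv2.cvtColor(f["image"],cv2.COLOR_RGB2HSV).astype(int); P=cloud(f)
    x,y=B[n][0]; s=(slice(y,y+65),slice(x,x+65))
    m=((hsv[...,0]<10)|(hsv[...,0]>170))&(hsv[...,1]>110)
    v,u=np.nonzero(m[s]); u=u+x;v=v+y; print(n,"dot",len(u),u.mean(),v.mean(),np.median(P[v,u],0)); f["dot"]=(u.mean(),v.mean())
    x,y=B[n][1]; p=P[y:y+65,x:x+65].reshape(-1,3); z=p[:,2]; print("cell z hist",np.histogram(z,np.arange(0,.13,.01)))
    q=p[(z>.082)&(z<.1)]; print(q.mean(0) if len(q) else 0,q.min(0),q.max(0)) if len(q) else 0
    x,y=B[n][2]; s=(slice(y,y+65),slice(x,x+65)); m=(hsv[...,0]>100)&(hsv[...,0]<130)&(hsv[...,1]>130)
    p=P[s][m[s]]; print("blue",len(p),p.min(0),p.max(0)); 
    t=p[p[:,2]>p[:,2].max()-.012]; print(len(t),t.mean(0),t.min(0),t.max(0))
    v,u=np.nonzero(m[s]);print(u.min()+x,u.max()+x,v.min()+y,v.max()+y)
print(two(F["scene"],F["scene"]["dot"],F["top"],F["top"]["dot"]))
E
```

```text
scene dot 18 380.5 190.66666666666666 [ 0.5195383  -0.28904675  0.0082277 ]
cell z hist (array([1394,  424,   89,  109,  108,  174,  380,  120,  116,   35,    0,
          0]), array([0.  , 0.01, 0.02, 0.03, 0.04, 0.05, 0.06, 0.07, 0.08, 0.09, 0.1 ,
       0.11, 0.12]))
[0.5152847  0.09496955 0.0878693 ] [0.49750698 0.07612001 0.08203301] [0.53468826 0.11319459 0.09292556]
blue 337 [0.50436686 0.27865312 0.06000206] [0.55084113 0.30627824 0.1590342 ]
91 [0.51750317 0.29196229 0.15149706] [0.50436686 0.27865312 0.1471826 ] [0.53098036 0.30055378 0.1590342 ]
245 265 297 333
top dot 8 405.875 242.125 [ 0.52078656 -0.12567345  0.0526993 ]
cell z hist (array([1611,  338,   32,    9,    7,  123,  290,   60,   34,   23,    0,
          0]), array([0.  , 0.01, 0.02, 0.03, 0.04, 0.05, 0.06, 0.07, 0.08, 0.09, 0.1 ,
       0.11, 0.12]))
[0.51587963 0.09447062 0.08936784] [0.49667845 0.07794085 0.08323601] [0.53295045 0.11144975 0.09937606]
blue 130 [0.50528749 0.274832   0.00706204] [0.55096259 0.32160864 0.16278631]
32 [0.5227013  0.28721144 0.15525654] [0.50771117 0.27776177 0.15082634] [0.53189007 0.29914694 0.16278631]
251 263 231 245
(array([ 0.49107404, -0.12397384,  0.13319783]), np.float64(0.04465345671178366))
```

View pics/m.png

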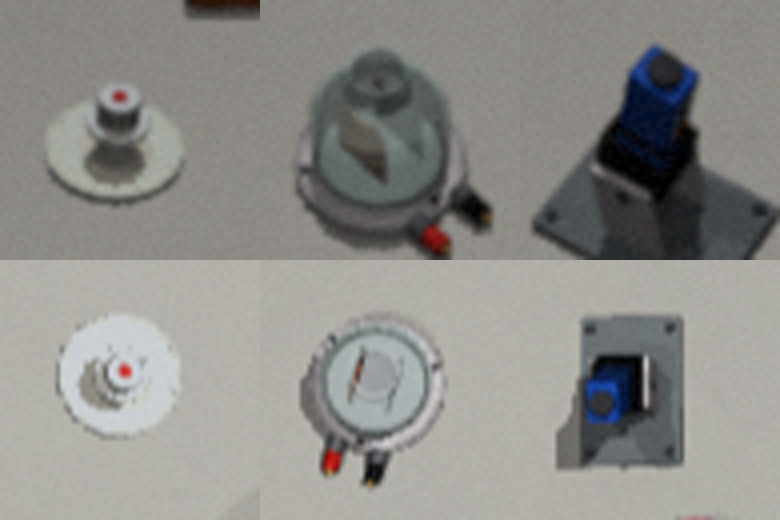

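Montage shows the stopper's red dot near scene (360,209)/top (406,242), the glass neck ring at scene (379,260)/top (329,246) with depth readings, and the gauge leaning towards −x with its cap at scene (251,302)/top (261,242). Now precise measurement.

```bash
cat > meas.py <<'E'
from h import *
F={}
for n in("scene","top"):
    fs=[grab(n) for _ in range(6)]; f=fs[0]
    Z=np.stack([g["z_map"] for g in fs]); f["z_map"]=np.median(Z,0); print(n,"noise",np.median(Z[:,200:300,300:400].std(0)))
    f["image"]=np.mean([g["image"] for g in fs],0).astype(np.uint8); F[n]=f; f["P"]=cloud(f); np.save(n+"1.npy",f,allow_pickle=True)
W={"scene":(345,195,372,225),"top":(395,234,414,252)}
for n,f in F.items():
    x0,y0,x1,y1=W[n]; im=f["image"][y0:y1,x0:x1].astype(float)
    w=np.clip(im[...,0]-im[...,1:].max(-1)-30,0,None); v,u=np.mgrid[y0:y1,x0:x1]
    f["dot"]=((u*w).sum()/w.sum(),(v*w).sum()/w.sum()); print(n,f["dot"],plane(f,*f["dot"],.053),depth(f,*f["dot"]))
print("dot tri",two(F["scene"],F["scene"]["dot"],F["top"],F["top"]["dot"]))
for n,f in F.items():
    P=f["P"]
    d=np.hypot(P[...,0]-.52,P[...,1]+.125)
    for a,b in((.046,.06),(.029,.037)):
        q=P[(d<.04)&(P[...,2]>a)&(P[...,2]<b)]; print("stopper",a,len(q),(q.min(0)+q.max(0))/2,np.ptp(q,0),np.median(q,0))
    # neck: circle fits
    d=np.hypot(P[...,0]-.5155,P[...,1]-.0947); m=(d<.03)&(P[...,2]>.086)&(P[...,2]<.097); q=P[m]
    print("neck",len(q),(q.min(0)+q.max(0))/2,np.ptp(q,0),np.median(q[:,2]),"meanxy",q.mean(0))
    d=np.hypot(P[...,0]-.5155,P[...,1]-.0947); m=(d<.07)&(P[...,2]>.008)&(P[...,2]<.03); q=P[m]
    if len(q): c,r=cv2.minEnclosingCircle(q[:,:2].astype(np.float32)); print("foot",len(q),c,r,np.median(q[:,2]))
    m=(abs(P[...,0]-.53)<.09)&(abs(P[...,1]-.285)<.07)&(P[...,2]>.005)&(P[...,2]<.012); q=P[m]
    print("base",cv2.minAreaRect(q[:,:2].astype(np.float32)),np.median(q[:,2]))
E
python3 meas.py; python3 - <<'E'
from h import *
Q=[]
for n in("scene","top"):
    f=np.load(n+"1.npy",allow_pickle=True).item(); P=f["P"]
    hsv=cv2.cvtColor(f["image"],cv2.COLOR_RGB2HSV).astype(int)
    m=(hsv[...,0]>100)&(hsv[...,0]<130)&(hsv[...,1]>130)&(abs(P[...,0]-.53)<.09)&(abs(P[...,1]-.285)<.06)&(P[...,2]>.06)
    N=np.cross(np.gradient(P,axis=1),np.gradient(P,axis=0)); N/=np.linalg.norm(N,axis=-1,keepdims=True)
    s=np.sign((N*(f["C"]-P)).sum(-1,keepdims=True)); N=N*s
    for p,nn in zip(P[m],N[m]): Q.append(np.r_[p,nn])
Q=np.array(Q); np.save("blue.npy",Q); P,N=Q[:,:3],Q[:,3:]
rng=np.random.default_rng(0); left=np.arange(len(P))
for k in range(3):
    best=[]
    for _ in range(2000):
        a=P[rng.choice(left,3,False)]; n=np.cross(a[1]-a[0],a[2]-a[0]); L=np.linalg.norm(n)
        if L<1e-4: continue
        n/=L; i=left[abs((P[left]-a[0])@n)<.0012]
        if len(i)>len(best): best=i
    c=P[best].mean(0); n=np.linalg.svd(P[best]-c)[2][2]; print(len(best),c,n,P[best].min(0),P[best].max(0))
    left=np.setdiff1d(left,best)
E
```

```text
scene noise 0.0019373752
top noise 0.0036224541
scene (np.float64(359.3676975945017), np.float64(208.659793814433)) [ 0.51981395 -0.12684765  0.053     ] [ 0.51869641 -0.12450327  0.05545993]
top (np.float64(405.78409090909093), np.float64(242.2713068181818)) [ 0.52036541 -0.12551846  0.053     ] [ 0.52001607 -0.12514952  0.05629719]
dot tri (array([ 0.51977131, -0.12558039,  0.05415392]), np.float64(0.0010165348879785268))
stopper 0.046 77 [ 0.5182343  -0.12577761  0.05085811] [0.02471962 0.02657273 0.00806836] [ 0.51795451 -0.12348879  0.0527437 ]
stopper 0.029 78 [ 0.51862928 -0.12403071  0.032964  ] [0.03803318 0.03524832 0.00773214] [ 0.51215806 -0.11572502  0.0328933 ]
neck 95 [0.51618303 0.09389839 0.08875703] [0.03638855 0.0373519  0.00545807] 0.08946434788169873 meanxy [0.51588974 0.09471048 0.0891282 ]
foot 573 (0.5054346919059753, 0.09927582740783691) 0.05933581665158272 0.013255475545810719
base ((0.5188788771629333, 0.2897733449935913), (0.16385462880134583, 0.07792725414037704), 9.819758415222168) 0.00790969888365468
stopper 0.046 69 [ 0.51838158 -0.12485462  0.05218432
[... 304 characters left out ...]
nxy [0.51622378 0.09471107 0.08971488]
foot 407 (0.5062803626060486, 0.09948108345270157) 0.05967693403363228 0.013094670831325666
base ((0.5270558595657349, 0.27789515256881714), (0.13097429275512695, 0.1718013882637024), 88.0416488647461) 0.007904083890879876
225 [0.52500945 0.29883574 0.12121135] [ 0.01842027 -0.99973114 -0.01408367] [0.50518683 0.29660106 0.08287799] [0.54577428 0.30079914 0.15517414]
78 [0.51679303 0.28811323 0.15103482] [ 0.24849509  0.01126961 -0.9685676 ] [0.50545106 0.27837135 0.14725988] [0.53069076 0.29646094 0.15537048]
39 [0.52933363 0.27802735 0.11609232] [ 0.06165784 -0.99734025  0.03886827] [0.50534714 0.27592083 0.08532169] [0.5504235  0.28066458 0.15582133]
```

Consistent: dot at z≈0.054 (expected 0.053), neck rim 0.0895 (0.090), housing flats 21 mm apart, lean 14.4°. Stopper ≈(0.5185,−0.125), neck ≈(0.516,0.0945), gauge grip ≈(0.524,0.288,0.127). Moving above the stopper.

Request:
servo_tool([
  [0,0,0,0,0,0,7.77],
  [0,0,0,0,0,0,7.77],
  [0,0,0,0,0,0,7.77],
  [0,0.0227,-0.0374,0.00675,0,0,0],
  [0,0.0227,-0.0374,0.00675,0,0,0],
  [0,0.0227,-0.0374,0.00675,0,0,0],
  [0,0.0227,-0.0374,0.00675,0,0,0],
  [0,0.0227,-0.0374,0.00675,0,0,0],
  [0,0.0227,-0.0374,0.00675,0,0,0],
  [0,0.0227,-0.0374,0.00675,0,0,0],
  [0,0.0227,-0.0374,0.00675,0,0,0],
  [0,0.0227,-0.0374,0.00675,0,0,0],
  [0,0.0227,-0.0374,0.00675,0,0,0],
  [0,0.0227,-0.0374,0.00675,0,0,0],
  [0,0.0227,-0.0374,0.00675,0,0,0],
], newtons=30)

```text
time: 2.2
position: [0.5206, -0.1241, 0.1503]
eef_rot: [3.141, -0.002, 0.001]
wrist_force: [0.4, -0.3, -0.7]
width: 0.0854
gripper_force: 0.0
```

Request:
servo_tool([
  [0,-0.002,0.001,0.03,0,0,0],
  [0,0,0,0.03,0,0,0],
  [0,0,0,0.03,0,0,0],
  [0,0,0,0.015,0,0,0],
  [0,0,0,0.01,0,0,0],
  [0,0,0,0,0,0,0],
  [1,0,0,0,0,0,0],
  [1,0,0,0,0,0,0],
  [1,0,0,0,0,0,0],
  [1,0,0,0,0,0,0],
  [1,0,0,0,0,0,0],
  [1,0,0,0,0,0,0],
  [1,0,0,0,0,0,0],
  [1,0,0,0,0,0,0],
  [1,0,0,0,0,0,0],
], newtons=30)

```text
time: 3.7
position: [0.5182, -0.1268, 0.036]
eef_rot: [3.141, -0.002, 0.002]
wrist_force: [-0.1, 1.0, 5.3]
width: 0.0241
gripper_force: 29.1
```

Request:
servo_tool([
  [1,0,0,-0.005,0,0,0],
  [1,0,0,-0.02,0,0,0],
  [1,0,0,-0.03,0,0,0],
  [1,0,0,-0.03,0,0,0],
  [1,0,0,-0.03,0,0,0],
  [1,0,0,0,0,0,0],
  [1,0,0,0,0,0,0],
])

```text
time: 4.4
position: [0.5177, -0.1268, 0.1508]
eef_rot: [3.141, -0.002, 0.002]
wrist_force: [0.0, 0.3, -0.9]
width: 0.0243
gripper_force: 29.2
```

```bash
python3 - <<'E'
from h import *
f=grab("scene");print(f["R"]@arm.read_state()["position"]+f["t"]);p=f["intrinsics"]@(f["R"]@arm.read_state()["position"]+f["t"]);u,v=(p[:2]/p[2]).astype(int);print(u,v)
save(f,"pics/g.png",(u-50,v-40,u+50,v+35),6)
E
```

```text
[ 0.09661503 -0.1441165   1.13939163]
362 179
```

View pics/g.png

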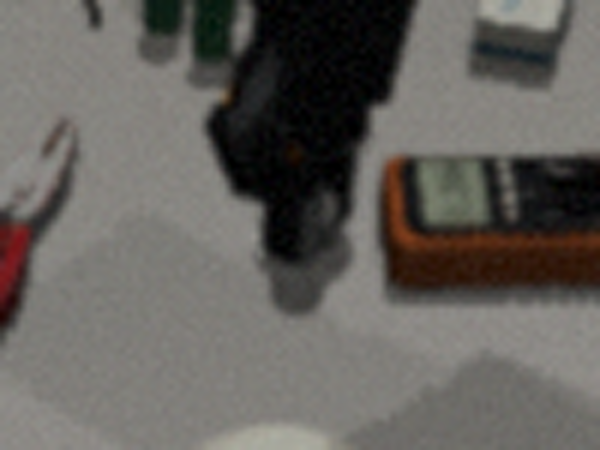

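Stopper held upright, flange just below the fingertips (crop 305,262). Moving over the neck.

Request:
servo_tool([
  [1,-0.002,-0.0313,0,0,0,0],
  [1,0,-0.038,0,0,0,0],
  [1,0,-0.038,0,0,0,0],
  [1,0,-0.038,0,0,0,0],
  [1,0,-0.038,0,0,0,0],
  [1,0,-0.038,0,0,0,0],
  [1,0,0,0,0,0,0],
  [1,0,0,0,0,0,0],
  [1,0,0,0,0,0,0],
])

```text
time: 5.35
position: [0.5151, 0.0939, 0.1493]
eef_rot: [3.141, -0.002, -0.003]
wrist_force: [-0.1, 0.0, 0.6]
width: 0.0236
gripper_force: 29.3
```

```bash
python3 - <<'E'
from h import *
f=grab("scene"); zs=np.median([grab("scene")["z_map"] for _ in range(6)],0); f["z_map"]=zs; P=cloud(f)
t=arm.read_state()["position"]; print(t)
for a,b in((.137,.148),(.12,.128),(.128,.136)):
    m=(abs(P[...,0]-t[0])<.04)&(abs(P[...,1]-t[1])<.04)&(P[...,2]>a)&(P[...,2]<b); q=P[m]; print(a,len(q),q.min(0),q.max(0),np.median(q,0))
    # visible side radial direction centre: circle LSQ
    A=np.c_[2*q[:,:2],np.ones(len(q))]; s=np.linalg.lstsq(A,(q[:,:2]**2).sum(1),rcond=None)[0]; print("circle",s[:2],np.sqrt(s[2]+s[0]**2+s[1]**2))
p=f["intrinsics"]@(f["R"]@t+f["t"]);u,v=(p[:2]/p[2]).astype(int);print(u,v)
save(f,"pics/n.png",(u-45,v-25,u+45,v+60),7)
E
```

```text
[0.51590643 0.09401767 0.15037092]
0.137 59 [0.49750626 0.07738884 0.14166316] [0.52835357 0.11260753 0.14799788] [0.50433502 0.09946363 0.14646087]
circle [0.51662379 0.09410692] 0.016920214224750676
0.12 21 [0.50622797 0.09086942 0.12045432] [0.52344299 0.10394473 0.12768267] [0.51087879 0.10160857 0.12372929]
circle [0.51693673 0.09341915] 0.010180998288897318
0.128 14 [0.50691037 0.09555707 0.12894787] [0.51882183 0.10465217 0.13497074] [0.51125738 0.10292864 0.13140446]
circle [0.5153699 0.0963433] 0.007934332831566344
313 238
```

View pics/n.png

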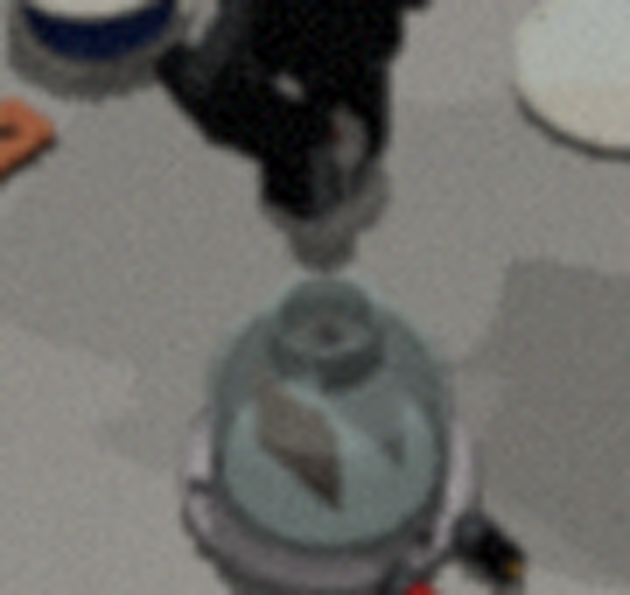

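Stopper is centred over the neck (stopper crop (323,230), neck mouth (328,330)); depth agrees within ~1 mm. Lowering.

Request:
servo_tool([
  [1,0,0,0.015,0,0,0],
  [1,0,0,0.01,0,0,0],
  [1,0,0,0.01,0,0,0],
  [1,0,0,0.008,0,0,0],
  [1,0,0,0.005,0,0,0],
  [1,0,0,0.002,0,0,0],
  [1,0,0,0,0,0,0],
  [1,0,0,0,0,0,0],
])

```text
time: 6.5
position: [0.5161, 0.0947, 0.1006]
eef_rot: [-3.142, 0.001, -0.001]
wrist_force: [-0.4, -0.9, -1.1]
width: 0.0237
gripper_force: 29.3
```

Request:
servo_tool([
  [1,0,0,0.001,0,0,0],
  [1,0,0,0.001,0,0,0],
  [1,0,0,0,0,0,0],
])

```text
time: 6.8
position: [0.5165, 0.0948, 0.0993]
eef_rot: [-3.141, 0.002, -0.002]
wrist_force: [-1.8, 0.3, 7.1]
width: 0.0241
gripper_force: 29.2
```

Contact at the expected height. Release and rise.

Request:
servo_tool([
  [0,0,0,0,0,0,0],
  [0,0,0,0,0,0,0],
  [0,0,0,0,0,0,0],
  [0,0,0,0,0,0,0],
  [0,0,0,0,0,0,0],
  [0,0,0,0,0,0,0],
  [0,0,0,-0.02,0,0,0],
  [0,0,0,-0.04,0,0,0],
  [0,0,0,-0.04,0,0,0],
  [0,0,-0.03,-0.04,0,0,0],
  [0,0,-0.045,0,0,0,0],
  [0,0,-0.045,0,0,0,0],
  [0,0,0,0,0,0,0],
  [0,0,0,0,0,0,0],
])

```text
time: 8.2
position: [0.5155, 0.2154, 0.2381]
eef_rot: [3.141, 0.002, -0.001]
wrist_force: [0.2, 0.2, 0.3]
width: 0.0853
gripper_force: 0.0
```

```bash
cat > st.py <<'E'
from h import *
t=arm.read_state(); print(t["position"],t["eef_rot"],t["q"])
D={}
for n in("scene","top"):
    fs=[grab(n) for _ in range(5)]; f=fs[0]; f["z_map"]=np.median([g["z_map"] for g in fs],0); P=cloud(f); D[n]=f
    C,d=0,0; p=f["intrinsics"]@(f["R"]@np.array([.516,.0945,.116])+f["t"]); u0,v0=(p[:2]/p[2]).round().astype(int)
    s=(slice(v0-9,v0+10),slice(u0-9,u0+10)); im=np.mean([g["image"] for g in fs],0)[s]
    w=np.clip(im[...,0]-im[...,1:].max(-1)-30,0,None); v,u=np.mgrid[v0-9:v0+10,u0-9:u0+10]
    if w.sum()>0: f["dot"]=((u*w).sum()/w.sum(),(v*w).sum()/w.sum()); print(n,f["dot"],plane(f,*f["dot"],.116))
    r=np.hypot(P[...,0]-.516,P[...,1]-.0945)<.03
    for a,b in((.092,.1),(.11,.121)):
        q=P[r&(P[...,2]>a)&(P[...,2]<b)]
        if len(q)>3: print(a,len(q),(q.min(0)+q.max(0))/2,np.ptp(q,0),np.median(q[:,2]))
if all("dot" in f for f in D.values()): print(two(D["scene"],D["scene"]["dot"],D["top"],D["top"]["dot"]))
p=D["scene"]; save(p,"pics/s%d.png"%(t["time"]*10),(270,225,360,310),6)
E
python3 st.py
python3 - <<'E'
import numpy as np
Q=np.load("blue.npy")[:,:3]; t=np.radians(14.5)
for s,yy in(("+y",.2988),("-y",.278)):
    p=Q[abs(Q[:,1]-yy)<.0025]
    for deg in (12,13,14,15,16,17):
        t=np.radians(deg);x=p@[np.cos(t),0,np.sin(t)];a=p@[-np.sin(t),0,np.cos(t)]
        # edge offsets by bins along the axis
        r=[]
        for lo in np.arange(a.min(),a.max()-.008,.008):
            k=x[(a>=lo)&(a<lo+.008)]
            if len(k)>4:r.append((k.min(),k.max()))
        r=np.array(r);i=np.arange(len(r));print(s,deg,np.polyfit(i,r[:,0],1)[0]*1e3,np.polyfit(i,r[:,1],1)[0]*1e3,np.median(r,0),a.max())
E
```

```text
[0.51552449 0.2153705  0.23810846] [ 3.14117130e+00  2.03249995e-03 -5.88455637e-04] [ 3.74566952e-01  3.18505664e-01  1.77196893e+00 -2.93381468e-04
  1.05162051e+00  1.94421481e+00]
scene (np.float64(313.20407279029456), np.float64(248.31715771230503)) [0.51854704 0.09263501 0.116     ]
0.092 108 [0.51784964 0.09513886 0.0959237 ] [0.03859084 0.03632048 0.00731281] 0.09574886917686881
0.11 104 [0.51780364 0.09400191 0.11435346] [0.02527461 0.02647155 0.00834664] 0.11575962747067642
top (np.float64(327.9926526475804), np.float64(241.02761591081835)) [0.51849104 0.09414679 0.116     ]
0.092 83 [0.51676725 0.09453772 0.09554625] [0.03686798 0.03882029 0.00704271] 0.09594989468033722
0.11 71 [0.51733854 0.09413092 0.11575124] [0.02515717 0.02201949 0.00860007] 0.11617690628331599
(array([0.51803264, 0.09397743, 0.1176461 ]), np.float64(0.0006187973027163823))
+y 12 -0.08103074793523729 -0.869971680566346 [0.52577169 0.55213127] 0.046826164651510495
+y 13 0.057689281383717025 -0.7272688833295423 [0.52590542 0.55244647] 0.03749673120656075
+y 14 0.07671502202541784 -0.5893685877409983 [0
[... 159 characters left out ...]
0.21141879628397459 [0.5253249  0.55152671] 0.009451283538885843
+y 17 0.5008417318753616 -0.07884726993348877 [0.52465356 0.55071506] 9.324409626620999e-05
-y 12 -1.0262526244030317 -2.007416438156227 [0.5294104  0.55068756] 0.04152082291326274
-y 13 -0.45771703606276715 -1.7481794542571993 [0.53078423 0.55074901] 0.031946226784982705
-y 14 -0.43497819235729474 -2.476807174875595 [0.52941626 0.54985657] 0.022632350029309568
-y 15 0.1092387306572107 -0.7472989784914111 [0.52909729 0.55042764] 0.013440899911572607
-y 16 1.0951342439129348 -0.46564022687010914 [0.52923836 0.55048924] 0.00424535556551768
-y 17 1.4367974530372836 -0.18383963672499487 [0.5283907  0.55014282] -0.004951481956968279
```

Stopper is home (flange top at 0.0958, dot at ≈(0.518,0.094,0.116)). Gauge axis leans 15°, grip ≈(0.524,0.2884,0.127). Approach it along its axis.

Request:
servo_tool([
  [0,-0.0074,-0.035,0.01,0,0,0],
  [0,0,-0.038,0.0415,0,0,0],
  [0,0,0,0,0,7.5,0],
  [0,0,0,0,0,7.5,0],
  [0,0,0,0,0,0,0],
  [0,0,0,0,0,0,0],
  [0,0,0,0,0,0,0],
])

```text
time: 9.4
position: [0.5099, 0.2837, 0.1925]
eef_rot: [-3.114, 0.003, -0.41]
wrist_force: [1.2, -0.1, 0.5]
width: 0.0859
gripper_force: 0.0
```

```bash
python3 - <<'E'
from h import *
s=arm.read_state(); R=cv2.Rodrigues(s["eef_rot"])[0]; print(s["position"],s["q"],R)
print("shift tool",R.T@(np.array([.5288,.2884,.1093])-s["position"]))
f=grab("scene"); save(f,"pics/a.png",(215,245,305,325),7)
E
```

```text
[0.50994264 0.28372764 0.19253925] [ 0.55784021  0.33290902  1.90627454 -0.2163814   0.68981276  2.28300464] [[ 9.65838177e-01 -1.70361499e-03  2.59140336e-01]
 [-1.93646041e-03 -9.99997918e-01  6.43265158e-04]
 [ 2.59138701e-01 -1.12310505e-03 -9.65839465e-01]]
shift tool [-0.0033664  -0.00461099  0.08528546]
```

View pics/a.png

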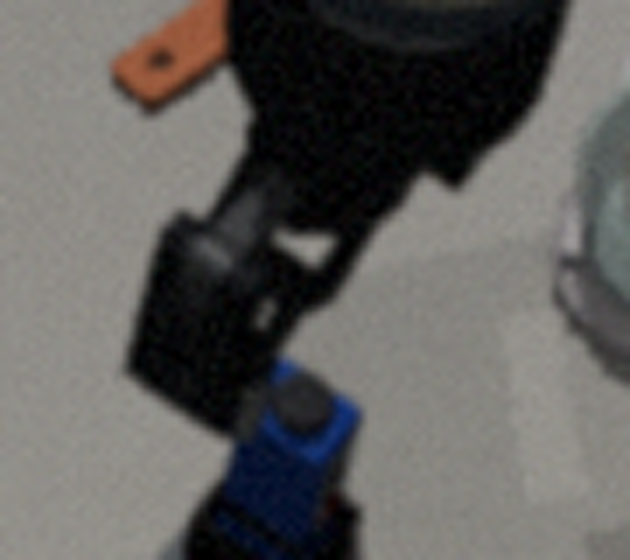

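Open fingers stand above the gauge cap (crop 300,400), aligned with its lean. Descend and grip.

Request:
servo_tool([
  [0,-0.0034,-0.0046,0.005,0,0,0],
  [0,0,0,0.02,0,0,0],
  [0,0,0,0.02,0,0,0],
  [0,0,0,0.02,0,0,0],
  [0,0,0,0.02,0,0,0],
  [0,0,0,0,0,0,0],
  [0,0,0,0,0,0,0],
])

```text
time: 10.15
position: [0.5275, 0.2878, 0.1083]
eef_rot: [3.114, -0.003, 0.409]
wrist_force: [1.1, 0.5, -0.4]
width: 0.0852
gripper_force: 0.0
```

Request:
servo_tool([
  [1,0,0,0,0,0,0],
  [1,0,0,0,0,0,0],
  [1,0,0,0,0,0,0],
  [1,0,0,0,0,0,0],
  [1,0,0,0,0,0,0],
  [1,0,0,0,0,0,0],
  [1,0,0,0,0,0,0],
  [1,0,0,0,0,0,0],
  [1,0,0,0,0,0,0],
], newtons=50)

```text
time: 11.05
position: [0.5276, 0.2885, 0.1089]
eef_rot: [-3.114, 0.001, -0.411]
wrist_force: [-2.9, 4.1, 5.5]
width: 0.0215
gripper_force: 52.7
```

Request:
servo_tool([
  [1,0,0,-0.01,0,0,0],
  [1,0,0,-0.015,0,0,0],
  [1,0,0,-0.015,0,0,0],
  [1,0,0,-0.02,0,0,0],
  [1,0,0,-0.02,0,0,0],
  [1,0,0,-0.025,0,0,0],
  [1,0,0,-0.025,0,0,0],
  [1,0,0,-0.02,0,0,0],
  [1,0,0,0,0,0,0],
])

```text
time: 11.95
position: [0.489, 0.2882, 0.2564]
eef_rot: [-3.112, 0.002, -0.415]
wrist_force: [0.1, -0.1, -1.3]
width: 0.0212
gripper_force: 52.0
```

Request:
servo_tool([
  [1,0,0,0,0,-7.5,0],
  [1,0,0,0,0,-7.5,0],
  [1,0,0,0,0,0,0],
  [1,0.005,0.034,0,0,0,0],
  [1,0.005,0.04,0,0,0,0],
  [1,0.006,0.04,0,0,0,0],
  [1,0.006,0.04,0,0,0,0],
  [1,0.006,0.04,0,0,0,0],
  [1,0,0,0,0,0,0],
  [1,0,0,0,0,0,0],
  [1,0,0,0,0,0,0],
])

```text
time: 13.05
position: [0.5157, 0.0945, 0.2528]
eef_rot: [3.141, -0.001, -0.0]
wrist_force: [-0.6, -0.0, -1.0]
width: 0.0218
gripper_force: 51.8
```

```bash
cat > ga.py <<'E'
from h import *
import sys
s=arm.read_state(); R=cv2.Rodrigues(s["eef_rot"])[0]; t=s["position"]; print(t,s["eef_rot"],"toolz",R[:,2],s["q"][5])
fs=[grab("scene") for _ in range(8)]; f=fs[0]; f["z_map"]=np.median([g["z_map"] for g in fs],0); P=cloud(f)
f["image"]=np.mean([g["image"] for g in fs],0).astype(np.uint8)
hsv=cv2.cvtColor(f["image"],cv2.COLOR_RGB2HSV).astype(int)
near=(np.hypot(P[...,0]-t[0],P[...,1]-t[1])<.05)
m=near&(hsv[...,0]>100)&(hsv[...,0]<130)&(hsv[...,1]>120)&(P[...,2]>t[2]-.07)&(P[...,2]<t[2]+.05)
q=P[m]; print("blue",len(q),q.min(0),q.max(0))
rng=np.random.default_rng(0); left=np.arange(len(q))
for k in range(2):
    best=[]
    for _ in range(1500):
        a=q[rng.choice(left,3,False)]; n=np.cross(a[1]-a[0],a[2]-a[0]); L=np.linalg.norm(n)
        if L<5e-5: continue
        n/=L; i=left[abs((q[left]-a[0])@n)<.0015]
        if len(i)>len(best): best=i
    c=q[best].mean(0); print(len(best),c,np.linalg.svd(q[best]-c)[2][2],np.ptp(q[best],0)); left=np.setdiff1d(left,best)
z0=t[2]+.0187-.115
for a,b in((z0-.004,z0+.007),(z0+.007,z0+.016),(z0+.016,z0+.023),(z0+.023,z0+.03),(z0+.03,z0+.045)):
    k=P[near&(P[...,2]>a)&(P[...,2]<b)&(np.hypot(P[...,0]-t[0],P[...,1]-t[1])<.02)]
    if len(k)>1: print("%.3f"%(a-z0),len(k),(k.min(0)+k.max(0))/2,np.ptp(k,0))
p=f["intrinsics"]@(f["R"]@np.array([t[0],t[1],z0+.02])+f["t"]);u,v=(p[:2]/p[2]).astype(int);print(u,v)
save(f,sys.argv[1],(u-30,v-40,u+30,v+30),8)
E
python3 ga.py pics/u.png
```

```text
[0.51566391 0.09445053 0.25277748] [ 3.14110914e+00 -1.18952106e-03 -3.67246907e-04] toolz [-2.34015591e-04 -4.83178263e-04 -9.99999856e-01] 1.7305060989809453
blue 297 [0.50270524 0.07903565 0.20524478] [0.5282728  0.11700074 0.30274681]
179 [0.5134404  0.10378925 0.23419036] [ 0.01104831 -0.99972844 -0.02051797] [0.02537986 0.00390237 0.09478477]
88 [0.50376056 0.09528393 0.2511581 ] [-0.9998618  -0.01613304  0.00401282] [0.00332154 0.02675718 0.09034791]
-0.004 11 [0.51714341 0.09535982 0.15934097] [0.00649893 0.00466936 0.00756871]
0.007 8 [0.51600769 0.09535048 0.16843468] [0.0032416  0.00401972 0.00633038]
0.016 8 [0.51759166 0.09483152 0.17517456] [0.00614579 0.00451374 0.00480993]
0.023 6 [0.5174601  0.09507404 0.18156485] [0.00581388 0.00386757 0.00253486]
0.030 18 [0.51575335 0.09767783 0.19371673] [0.01248519 0.00607222 0.01083627]
313 229
```

View pics/u.png

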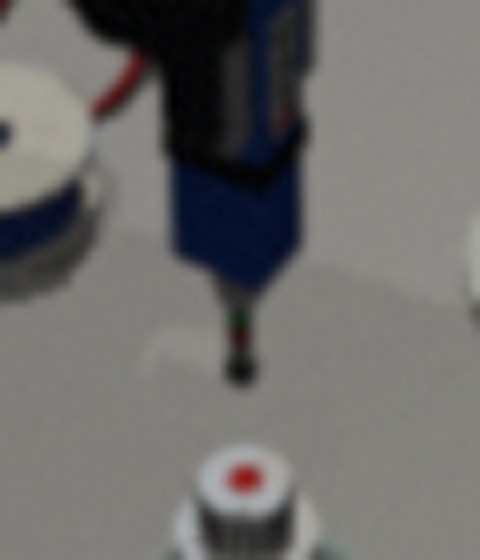

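Gauge is upright (≤0.02 rad), tip (crop 240,375) directly above the red dot (245,480), axis ≈(0.5177,0.0944) vs dot (0.518,0.094). Lowering gently.

Request:
servo_tool([
  [1,0,0,0.008,0,0,0],
  [1,0,0,0.01,0,0,0],
  [1,0,0,0.01,0,0,0],
  [1,0,0,0.006,0,0,0],
  [1,0,0,0.002,0,0,0],
  [1,0,0,0,0,0,0],
  [1,0,0,0,0,0,0],
  [1,0,0,0,0,0,0],
])

```text
time: 14.25
position: [0.5166, 0.094, 0.2177]
eef_rot: [-3.141, 0.002, -0.001]
wrist_force: [-0.4, -0.3, -1.6]
width: 0.0217
gripper_force: 51.8
```

Request:
servo_tool([
  [1,0,0,0.002,0,0,0],
  [1,0,0,0,0,0,0],
  [1,0,0,0,0,0,0],
])

```text
time: 14.55
position: [0.5163, 0.094, 0.2154]
eef_rot: [-3.142, 0.002, -0.0]
wrist_force: [-0.2, -0.3, -1.3]
width: 0.0214
gripper_force: 51.8
```

Request:
servo_tool([
  [1,0,0,0.002,0,0,0],
  [1,0,0,0,0,0,0],
  [1,0,0,0,0,0,0],
])

```text
time: 14.85
position: [0.5163, 0.094, 0.2133]
eef_rot: [3.142, -0.002, -0.0]
wrist_force: [-0.3, -0.1, -1.2]
width: 0.0213
gripper_force: 51.8
```

Request:
servo_tool([
  [1,0,0,0.002,0,0,0],
  [1,0,0,0,0,0,0],
  [1,0,0,0,0,0,0],
])

```text
time: 15.15
position: [0.5165, 0.094, 0.2114]
eef_rot: [-3.142, 0.002, -0.0]
wrist_force: [0.4, -0.1, -0.7]
width: 0.0216
gripper_force: 52.0
```

Request:
servo_tool([
  [1,0,0,0.002,0,0,0],
  [1,0,0,0,0,0,0],
  [1,0,0,0,0,0,0],
])

```text
time: 15.45
position: [0.5165, 0.094, 0.2094]
eef_rot: [-3.141, 0.002, -0.0]
wrist_force: [0.3, 0.9, 1.6]
width: 0.0216
gripper_force: 52.1
```

```bash
cat > w.py <<'E'
from h import *
W=[];Z=[]
for _ in range(12): arm.grab_frame("scene"); s=arm.read_state(); W.append(s["wrist_force"]);Z.append(s["position"])
print(np.mean(W,0),np.std(W,0),np.mean(Z,0))
E
python3 w.py
```

```text
[0.42337197 0.55517969 1.17462688] [0.41182035 0.4705365  0.51822949] [0.51641988 0.09399221 0.20941998]
```

Request:
servo_tool([
  [1,0,0,0.0015,0,0,0],
  [1,0,0,0.0015,0,0,0],
  [1,0,0,0,0,0,0],
  [1,0,0,0,0,0,0],
])

```text
time: 16.45
position: [0.5164, 0.094, 0.2063]
eef_rot: [-3.142, 0.002, -0.0]
wrist_force: [0.4, 0.1, 2.2]
width: 0.0212
gripper_force: 52.2
```

```bash
python3 w.py; python3 ga.py pics/p.png; python3 - <<'E'
from h import *
im=cv2.imread("pics/p.png"); 
E
```

```text
[0.66005882 0.38579963 2.0765494 ] [0.41366785 0.48844006 0.38666421] [0.51638041 0.09398866 0.20640439]
[0.51635422 0.09397793 0.20636653] [-3.14154974e+00  1.65175888e-03 -9.38844955e-05] toolz [ 5.97918579e-05  4.24426349e-05 -9.99999997e-01] 1.7291630372414868
blue 269 [0.50301172 0.07586323 0.15906088] [0.52861743 0.11336029 0.25585809]
167 [0.51357836 0.10273034 0.18988049] [ 0.01449626 -0.99955799 -0.02595546] [0.02556659 0.00443046 0.09243767]
74 [0.50412206 0.09523032 0.2059086 ] [-9.99990485e-01  7.15710574e-04  4.30314815e-03] [0.00270521 0.02626783 0.09150229]
-0.004 99 [0.51737352 0.0939493  0.11155091] [0.02433863 0.02538545 0.01079482]
0.007 15 [0.51327673 0.09556739 0.12136802] [0.01197934 0.00863744 0.00836557]
0.016 7 [0.51744828 0.0949952  0.12953798] [0.00416356 0.00232382 0.00681297]
0.023 4 [0.51684328 0.09531398 0.13574899] [0.00344817 0.00245253 0.00325759]
0.030 14 [0.5161828  0.09744936 0.14712905] [0.0092033  0.0061838  0.01190717]
313 244
```

View pics/p.png

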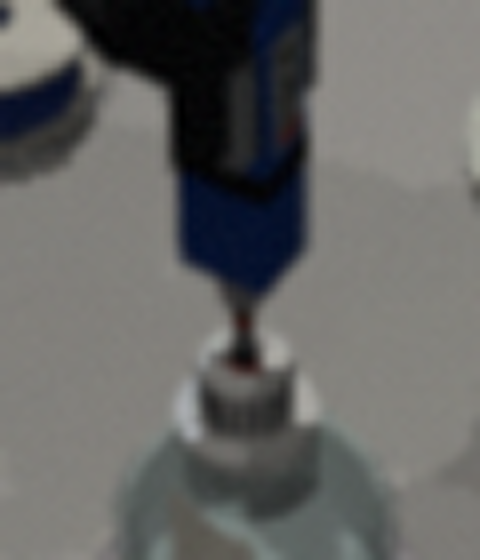

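Tip sits on the dot (tip ≈(242,360)). The force of about 3.3 N above baseline and 6–7 mm of travel since contact both put the plunger about half-way in. Handing in.

```bash
python3 -c "
from workcell import arm
print(arm.sign_off())"
```

```text
the job is handed in; nothing more can be done
None
```

I handed the job in with the stopper home and let go, and the gauge held upright on the red dot at about 3.3 N. That puts the plunger about 6–7 mm in, judged from force and travel because the green band was too small to read in the pictures; no verdict came back.

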